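Pick out the large truffle with the tongs and show it over the gift box

ROBOT

A 6-joint arm with a two-finger parallel gripper is mounted at the origin on the work surface. World frame = base frame: x ahead of the robot, y to its left, z up, the work surface at z = 0. Lengths are in m, angles in rad, forces in N, time in s.
With the tool pointing down it reaches from about 0.25 to 0.775 m from the base axis. Payload 4 kg.
Tool frame: the origin (TCP) lies between the finger pads; the fingertips stand 25 mm ahead of it and the grasp point (between the pads) lies 6 mm ahead of it (arm.nose_length is the distance from the TCP to the fingertips, in m); z points along the fingers, x is the direction in which the jaws open and shut, and the axes are right-handed (so a half turn about z gives the same grasp; the last joint's range is limited). The gripper opens to 85 mm and grips with 20 to 120 N. Pads are 22 mm wide; open, the fingers measure 114 mm over their backs; the gripper's body (76 mm by 85 mm) begins 54 mm behind the grasp point. The pads swing forward as they close: fully open they stand 13 mm farther back than shut.
Start: joints at [1.178, 0.087, 1.371, -0, 1.684, -0.103], TCP at [0.157, 0.527, 0.256] pointing down, gripper open.
Joint ranges: [-3.1, 3.1], [-0.76, 2.03], [0.27, 2.55], [-1.08, 4.22], [0.17, 2.65], [-2.57, 2.57]. Speed limits (rad/s): [2.79, 2.79, 3.14, 3.14, 3.14, 3.14].

INTERFACE

Orientations are given as a unit quaternion [x, y, z, w].
In Python, from station import arm, viewer, readout gives the robot as it stands. Calls block until the motion is done:
- arm.movep(position, orientation): joint-space move of the TCP to a pose.
- arm.servo_line(position, rotation=None, max_speed=0.15): straight line of the TCP; rotation=None keeps the orientation; max_speed is the mean speed in m/s.
- arm.movej(angles): joint-space move.
- arm.gripper_to(opening): opening from 0.0 (shut) to 1.0 (fully open); the grip force is fixed at half the most; returns when the fingers have stopped.
- arm.dwell(seconds).
- arm.inverse_kinematics(position, orientation): joint angles nearest the present ones, or None.
- viewer.grab_frame(name): name is "scene" or "top" or "wrist"; returns a dict with "pixels" (400x640x3 uint8, red, green, blue), "depth" (400x640 float32, m along the optical axis (not along the pixel's ray), 0 where there is no reading), "fx", "fy", "cx", "cy" (pixels), "distortion" ([k1, k2, p1, p2, k3] as OpenCV has them; the pictures are not rectified), "xyz" and "rotation" of the camera in the world; the wrist camera has in their place "tool_from_camera" (4x4, takes a point from camera to tool coordinates, whose origin is the TCP and whose axes are the tool frame's). Camera axes: x right, y down, z forward; pixel columns grow to the right and rows downward; lengths in m; the calibration is good to about 2 mm. A picture is of the moment at which its call begins: read the wrist's pose just before it.
A pose or a line that the arm cannot do raises arm.MotionError and nothing moves.
- arm.close_job(): hands the job in, once; it reports no verdict.
Readings, each from a call of its own:
- readout.read_clock(): time.
- readout.read_joint_pos(): joint angles.
- readout.read_joint_vel(): joint speeds.
- readout.read_tau(): joint torques, N m.
- readout.read_eef_pos(): TCP position.
- readout.read_ee_rot(): TCP orientation.
- readout.read_wrist_force(): force on the tool from outside, world axes, zero at the start.
- readout.read_wrist_torque(): the same for the moment, N m.
- readout.read_width(): opening from 0.0 (shut) to 1.0 (fully open).
Only numpy, scipy, OpenCV 4.12 (cv2) and the standard library are available. Lean on these libraries where they do the work, as an engineer would, in place of code of your own. Each camera call takes 0.05 s, during which the arm holds its last target.

TASK

One large truffle has got in among the small ones in the row on the display board. Take the tongs from their rest, lift that large truffle out of the row with them, touching it with the tongs only and without crushing it, and carry it over the open gift box. Finish while still holding it in the closed tongs, a good hand's breadth above the middle of the box, for the customer to look at, with everything else on the counter left where it was.

Things in the scene. Friction and masses are not known exactly. Their poses are not given: they have to be found in the camera images.
- tongs_rest: Blue porcelain rest for the tongs, H-shaped, fixed. Origin: centre of its underside, on the counter; x along the rest, towards the jaws. Cross bars at x = -50 and +50 mm (14 mm along x, 96 mm wide, 24 mm high, ends 8 mm higher) joined by a spine 22 mm wide, 8 mm high; between the bars, beside the spine, fingers can reach down to the counter.
- tongs_grip (a point): Spring tongs, a U of steel strip 190 mm long, 20 mm high lying on edge, about 80 g, with a black grip 56 mm long half-way along each arm. Point: centre between the grips, half-way up (34 mm above the counter at the start). x to the jaws, y to the left arm, z up; bow at x = -90 mm. Squeezed along y: 54 mm over the grips when open, about 38 mm when holding the large truffle.
- tongs_jaw (a point): Centre between the jaws of the tongs, 85 mm ahead of tongs_grip along its x, same axes. Jaws: shallow cups 22 mm high, 35 mm long; open, they are 54 mm apart inside at the narrowest (68 mm in the middle) and 74 mm over their outsides. They close along y, both alike, about twice as far as the grips.
- tongs_left (a joint): How far the left arm of the tongs has swung in (rad), the right one alike: 0 open at rest, about 0.10 when closed on the large truffle, 0.19 when closed on nothing. The arms spring open: squeezing the grips takes about 4 N on each side to begin and 10 N to reach the large truffle.
- tongs: The same tongs as one body. Origin 10 mm below tongs_grip, same axes.
- board: Footed display board, fixed: white slab 90 mm (x) by 280 mm (y) by 14 mm on two gold feet, its top 60 mm above the counter. Origin: centre of its underside, on the counter; y runs along the row of truffles, x across it (the robot is on the -x side).
- large_truffle_mid (a point): The one large cocoa truffle in the row on the board, rough brown ball with flattened foot, 34 mm in diameter and 32 mm high, about 22 g, delicate (up to about 30 N from each jaw does not harm it). Point at its centre, half-way up.
- large_truffle: The same large truffle as a body; origin at the centre of its underside.
- gift_box: Open ivory gift box with gold lining and low gold dividers, 120 x 120 x 45 mm high, fixed. Origin: centre of its underside on the counter.
- small_truffle0_mid (a point): A small cocoa truffle, same look as the large one but 25 mm in diameter and 24 mm high; stands in the same row, 66 mm from the next. Point at its centre. To be left where it is.
- small_truffle1_mid (a point): A small cocoa truffle, same look as the large one but 25 mm in diameter and 24 mm high; stands in the same row, 66 mm from the next. Point at its centre. To be left where it is.
- small_truffle2_mid (a point): A small cocoa truffle, same look as the large one but 25 mm in diameter and 24 mm high; stands in the same row, 66 mm from the next. Point at its centre. To be left where it is.
- box_lid: Ivory lid of the gift box with gold cross bands, 126 x 126 x 22 mm, lying to the right. Bystander. Origin: centre of its underside.
- almond_jar: Amber glass jar, 72 mm across, 110 mm high. Bystander. Origin: centre of its underside.
- ribbon_spool: Spool of red ribbon lying flat, 76 mm across, 30 mm high. Bystander. Origin: centre of its underside.
- praline_dish: White dish of pralines, 124 mm across, 46 mm high. Bystander. Origin: centre of its underside.
Things that resemble listed ones, but are neither listed nor needed, are in the scene too. What is shaped like the large_truffle but green, red or turquoise is not meant.

How it is judged:
By the outcome, as a careful person would: the job done as asked, in the order asked, and still so for the second after the job is handed in, while the arm keeps its last pose, push and grip.
It also fails if it takes over 53 s, if anything falls off the work surface, if the arm or the gripper's body presses on something with over 40 N, if the wrist force passes 120 N, or if a joint passes its speed limit or range.

## Working session

There is one attempt and no reset: what is moved stays moved. The work goes in short steps, each a Python script; the robot and the scene stay as the last script left them, time stands still between calls to the robot, and variables do not carry over. Pictures are saved under pics/ and viewed, and the job is handed in when it is done.

```bash
ls; mkdir -p pics
cat > h.py <<'E'
import numpy as np, cv2, pickle
from station import arm, viewer, readout
def save(n,im): cv2.imwrite('pics/'+n+'.png',cv2.cvtColor(im,cv2.COLOR_RGB2BGR))
E
python3 - <<'E'
from h import *
for n in ("scene","top","wrist"):
    p=readout.read_eef_pos();q=readout.read_ee_rot()
    f=viewer.grab_frame(n); f['p']=p;f['q']=q
    pickle.dump(f,open(n+'0.pkl','wb')); save(n+'0',f['pixels'])
    print(n,{k:v for k,v in f.items() if k not in('pixels','depth')}, (f['depth']>0).mean())
print(readout.read_clock(),arm.nose_length,readout.read_width())
E
```

```text
pics
scene {'fx': 472.27042206002176, 'fy': 472.27042206002176, 'cx': 316.39672482794253, 'cy': 199.79526376879127, 'distortion': array([0.01785041, 0.        , 0.        , 0.        , 0.        ]), 'xyz': array([ 1.59189479, -0.4845535 ,  0.81845339]), 'rotation': array([ 0.74284481,  0.47330708, -0.25879801, -0.39646636]), 'p': array([0.1570119 , 0.52664832, 0.25513148]), 'q': array([ 8.01798494e-01,  5.97593462e-01, -9.49183737e-04,  5.73528117e-04])} 0.99601953125
top {'fx': 391.87386798810104, 'fy': 391.87386798810104, 'cx': 315.1857585962551, 'cy': 201.55437567589746, 'distortion': array([-0.04120825,  0.        ,  0.        ,  0.        ,  0.        ]), 'xyz': array([ 0.3202209 , -0.04525156,  1.26372122]), 'rotation': array([-0.7034041 ,  0.70513302, -0.06424807,  0.06230796]), 'p': array([0.15698307, 0.5266561 , 0.25512031]), 'q': array([ 8.01788668e-01,  5.97606615e-01, -9.65033203e-04,  5.77863649e-04])} 0.99609765625
wrist {'fx': 282.008196378886, 'fy': 282.008196378886, 'cx': 320.4281741962945, 'cy': 201.35547609248886, 'distortion': array([-0.00724741,  0.        ,  0.        ,  0.        ,  0.        ]), 'tool_from_camera': array([[ 9.99999841e-01,  5.16249763e-04, -2.29090566e-04,
        -9.35419549e-04],
       [-4.16706551e-04,  9.48178757e-01,  3.17737110e-01,
        -8.23624789e-02],
       [ 3.81250516e-04, -3.17736964e-01,  9.48178821e-01,
        -1.17682566e-01],
       [ 0.00000000e+00,  0.00000000e+00,  0.00000000e+00,
         1.00000000e+00]]), 'p': array([0.15702708, 0.52668733, 0.25518848]), 'q': array([ 8.01799730e-01,  5.97591888e-01, -9.08202171e-04,  5.50864470e-04])} 0.99606640625
0.15 0.025 1.0003800493502562
```

View pics/scene0.png

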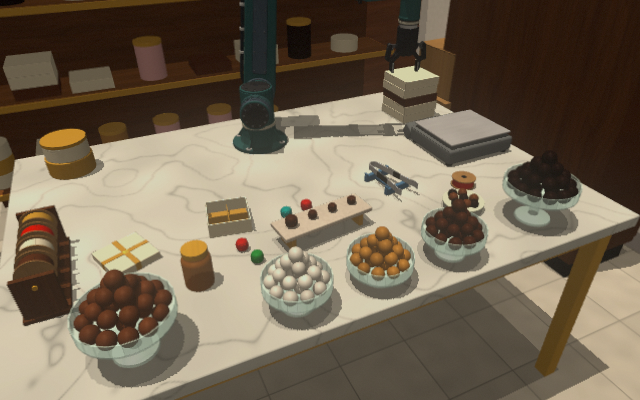

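View pics/top0.png

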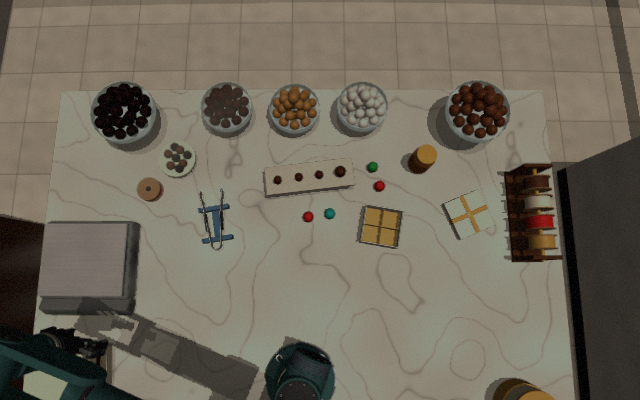

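View pics/wrist0.png

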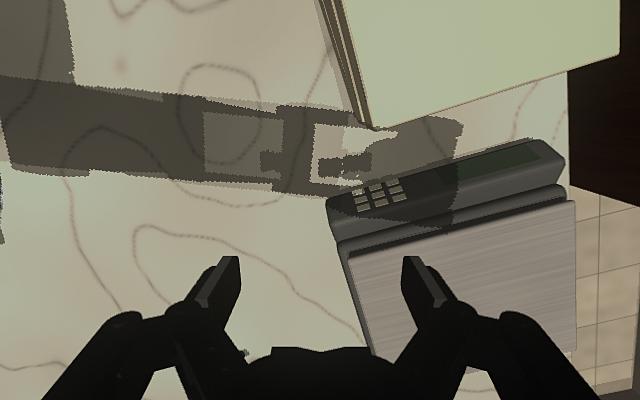

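Top view: the tongs lie at about (214,220), with jaws pointing up in the picture (+x). The row on the board sits at (277,180), (298,177), (319,174) and (340,171), and the box is at (381,226). The balls at (373,167), (380,186), (308,216) and (330,213) are coloured decoys. I'll enlarge the row and the tongs next.

```bash
cat >> h.py <<'E'
from scipy.spatial.transform import Rotation as R
def load(n): return pickle.load(open(n+'.pkl','rb'))
def campose(f):
    if 'xyz' in f: return R.from_quat(f['rotation']).as_matrix(),np.array(f['xyz'])
    T=f['tool_from_camera']; Rt=R.from_quat(f['q']).as_matrix()
    return Rt@T[:3,:3], Rt@T[:3,3]+f['p']
def K(f): return np.array([[f['fx'],0,f['cx']],[0,f['fy'],f['cy']],[0,0,1.]])
def rays(f,uv):
    uv=np.asarray(uv,float).reshape(-1,1,2)
    n=cv2.undistortPoints(uv,K(f),f['distortion']).reshape(-1,2)
    return np.c_[n,np.ones(len(n))]
def onplane(f,uv,z):
    M,o=campose(f); d=rays(f,uv)@M.T
    return o+d*((z-o[2])/d[:,2])[:,None]
def cloud(f):
    h,w=f['depth'].shape; u,v=np.meshgrid(np.arange(w),np.arange(h))
    M,o=campose(f); d=rays(f,np.c_[u.ravel(),v.ravel()])*f['depth'].reshape(-1,1)
    return (d@M.T+o).reshape(h,w,3)
def tri(fs,uvs):
    A=np.zeros((3,3));b=np.zeros(3);L=[]
    for f,uv in zip(fs,uvs):
        M,o=campose(f);d=(rays(f,[uv])@M.T)[0];d/=np.linalg.norm(d);P=np.eye(3)-np.outer(d,d);A+=P;b+=P@o;L.append((P,o))
    x=np.linalg.solve(A,b); return x,[np.linalg.norm(P@(x-o)) for P,o in L]
def grab(n,name):
    p=readout.read_eef_pos();q=readout.read_ee_rot();f=viewer.grab_frame(n);f['p']=p;f['q']=q
    pickle.dump(f,open(name+'.pkl','wb'));save(name,f['pixels']);return f
def proj(f,X):
    M,o=campose(f);c=(np.atleast_2d(X)-o)@M
    return cv2.projectPoints(c.reshape(-1,1,3),np.zeros(3),np.zeros(3),K(f),f['distortion'])[0].reshape(-1,2)
E
python3 - <<'E'
from h import *
f=load('top0');s=load('scene0')
a=cv2.resize(f['pixels'][140:260,190:410],None,fx=3.6,fy=3.6,interpolation=cv2.INTER_CUBIC)
save('crop1',np.clip(a*1.5,0,255).astype(np.uint8))
a=cv2.resize(s['pixels'][150:270,200:430],None,fx=3.4,fy=3.4,interpolation=cv2.INTER_CUBIC)
save('crop2',np.clip(a*1.5,0,255).astype(np.uint8))
C=cloud(f)
for uv in [(277,180),(298,177),(319,174),(340,171),(330,180),(381,226),(373,167),(220,215),(150,300)]: print(uv,C[uv[1],uv[0]].round(4))
E
```

```text
(277, 180) [0.6015 0.0689 0.0856]
(298, 177) [0.6106 0.0041 0.0866]
(319, 174) [ 0.6197 -0.0608  0.0878]
(340, 171) [ 0.6279 -0.1255  0.0928]
(330, 180) [ 0.6062 -0.0956  0.0646]
(381, 226) [ 0.4649 -0.2579  0.0264]
(373, 167) [ 0.6582 -0.2379  0.0279]
(220, 215) [0.4986 0.2507 0.0454]
(150, 300) [ 0.2338  0.4752 -0.0025]
```

View pics/crop1.png

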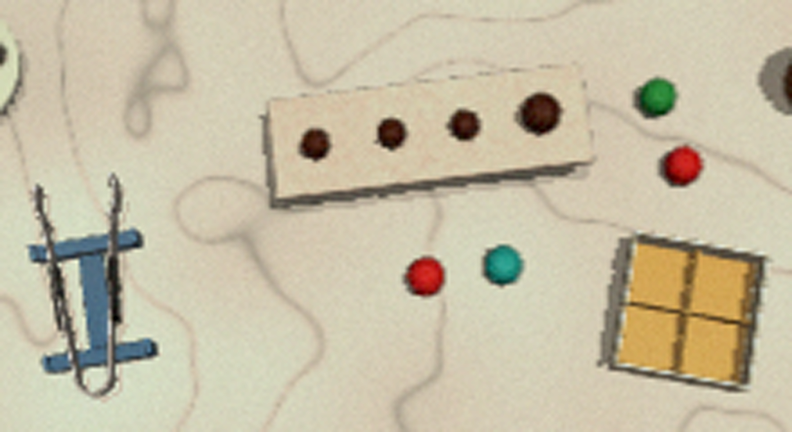

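View pics/crop2.png

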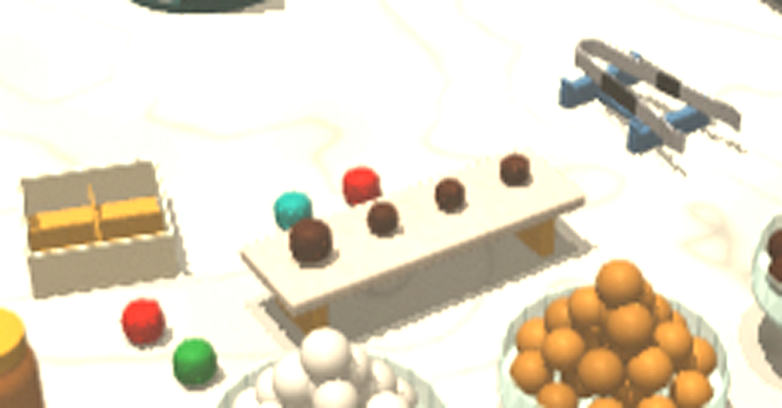

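Brown candidates, all on the board (top-view pixels): (277,180), (298,177), (319,174) and (340,171). The last is clearly the largest, and its top reads 0.093 m against about 0.086 m for the others, so it fits the description. The green, red and turquoise balls stand on the counter and are not meant. Next I'll look at the tongs with the wrist camera.

```bash
cat >> h.py <<'E'
def down(yaw):
    # tool z down, tool x = direction (cos yaw, sin yaw)
    x=np.array([np.cos(yaw),np.sin(yaw),0]);z=np.array([0,0,-1.]);return R.from_matrix(np.c_[x,np.cross(z,x),z]).as_quat()
E
python3 - <<'E'
from h import *
f=load('top0')
P=onplane(f,[(216.4,249),(211.5,191.5)],0.034);print(P)
ax=P[1]-P[0];yaw=np.arctan2(ax[1],ax[0]);print(np.degrees(yaw),np.linalg.norm(ax))
g=P[0]+ax*(90/190);print(g)
# tool x along tongs y or minus; choose by joint 6 magnitude
for s in (1,-1):
    q=down(yaw+s*np.pi/2);j=arm.inverse_kinematics([g[0],g[1],0.25],q);print(s,j, R.from_quat(q).as_matrix()[:,1])
    q=down(.134+s*np.pi/2);j=arm.inverse_kinematics([.544,-.137,0.1],q);print(s,j)
E
```

```text
[[0.39282549 0.26053085 0.034     ]
 [0.57654847 0.28393888 0.034     ]]
7.2608964716450055 0.1852081799174411
[0.47985216 0.27161886 0.034     ]
1 [ 4.12249688e-01  9.16353512e-02  1.37840415e+00 -4.44089210e-16
  1.67155315e+00 -1.28527319e+00] [0.99198093 0.12638763 0.        ]
1 [-3.47773812e-01  1.93611180e-01  1.56746348e+00 -4.44089210e-16
  1.38051800e+00 -2.05257014e+00]
-1 [ 4.12249688e-01  9.16353512e-02  1.37840415e+00 -4.44089210e-16
  1.67155315e+00  1.85631947e+00] [-0.99198093 -0.12638763 -0.        ]
-1 [-3.47773812e-01  1.93611180e-01  1.56746348e+00 -4.44089210e-16
  1.38051800e+00  1.08902251e+00]
```

Run:
```python
from h import *
q=down(np.radians(97.3))
arm.movep([0.455,0.25,0.27],q); f=grab('wrist','w1')
arm.servo_line([0.475,0.30,0.27],max_speed=0.2); g=grab('wrist','w2')
print(readout.read_clock())
```

```text
2.175
```

View pics/w1.png

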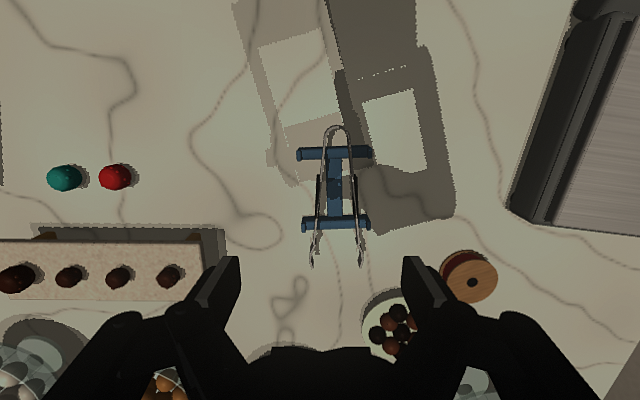

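View pics/w2.png

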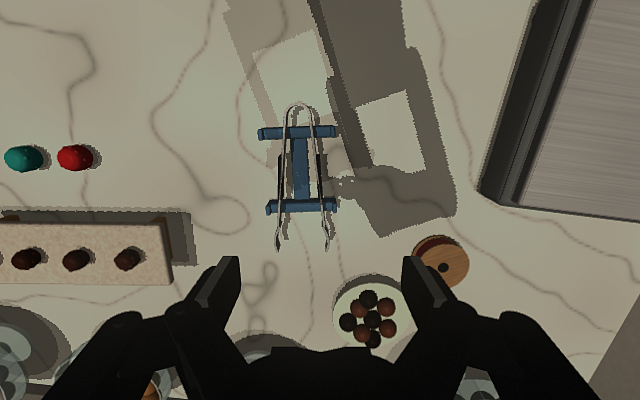

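Both views show the tongs on the blue rest. In w1 the bow apex is at (337,126) and the jaw tips at (312,266) and (361,267). In w2 they are at (299,102), (278,250) and (328,250). I'll zoom in and measure them.

Run:
```python
from h import *
a=load('w1');b=load('w2')
x=cv2.resize(a['pixels'][115:280,285:385],None,fx=3.6,fy=3.6,interpolation=cv2.INTER_CUBIC)
y=cv2.resize(b['pixels'][92:257,250:350],None,fx=3.6,fy=3.6,interpolation=cv2.INTER_CUBIC)
save('crop3',np.clip(np.hstack([x,y])*1.4,0,255).astype(np.uint8))
for n,u,v in [('bow',(337,126),(299.5,102)),('jr',(312,266),(278,250)),('jl',(361,267),(328,250))]:
    X,r=tri([a,b],[u,v]);print(n,X.round(4),np.round(r,4))
for f in (a,b):
    C=cloud(f);P=f['pixels'].astype(int)
    blue=(P[...,2]>P[...,0]+25)&(P[...,2]>P[...,1]+12)&(abs(C[...,0]-.48)<.12)&(abs(C[...,1]-.27)<.08)
    pts=C[blue];rc=cv2.minAreaRect(pts[:,:2].astype(np.float32)*1000);print('rest',rc,np.percentile(pts[:,2],[5,50,95]).round(4))
    m=(C[...,2]>.036)&(C[...,2]<.06)&(abs(C[...,0]-.48)<.12)&(abs(C[...,1]-.27)<.06)&~blue
    t=C[m];print('tongs',m.sum(),cv2.minAreaRect(t[:,:2].astype(np.float32)*1000),np.percentile(t[:,2],[50,90]).round(4))
    d=m&(P.max(2)<45);t=C[d];print('grips',d.sum(),cv2.minAreaRect(t[:,:2].astype(np.float32)*1000),t[:,2].mean())
```

```text
bow [0.3911 0.2631 0.0273] [0.0012 0.0012]
jr [0.5883 0.2551 0.0345] [0. 0.]
jl [0.5768 0.3238 0.0402] [0.0006 0.0006]
rest ((450.5472717285156, 264.46319580078125), (161.8957061767578, 88.72197723388672), 9.759366035461426) [0.0072 0.0234 0.0256]
tongs 1013 ((485.93389892578125, 274.8734130859375), (192.88824462890625, 74.6126480102539), 7.92007303237915) [0.044 0.045]
grips 379 ((484.5987854003906, 275.1416320800781), (190.0019989013672, 69.7210922241211), 6.860427379608154) 0.043107936024765245
rest ((464.4006042480469, 269.26226806640625), (134.45289611816406, 93.21916961669922), 9.656839370727539) [0.0074 0.0236 0.0321]
tongs 1107 ((486.110107421875, 273.38519287109375), (192.5666961669922, 74.29737854003906), 9.160484313964844) [0.0439 0.0451]
grips 407 ((488.9468994140625, 282.1851501464844), (186.9137725830078, 69.68879699707031), 3.18477201461792) 0.04270102978156574
```

View pics/crop3.png

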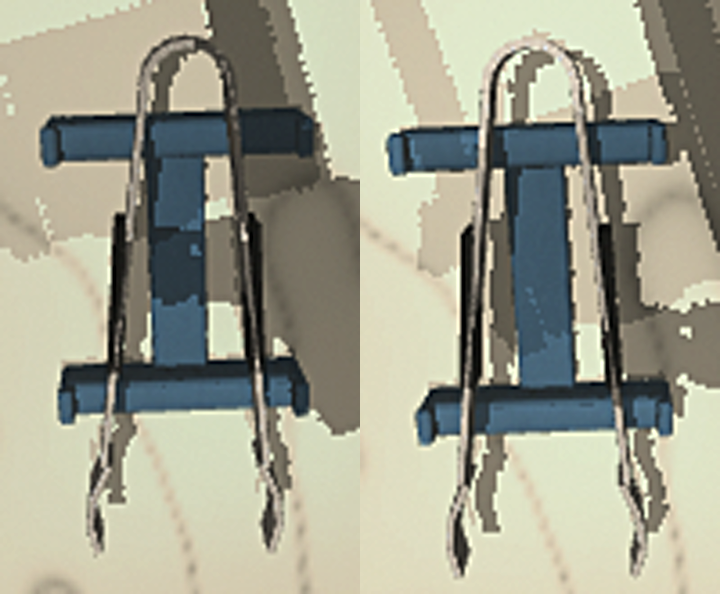

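Run:
```python
from h import *
for n in ('w1','w2','top0'):
    f=load(n);C=cloud(f)
    m=(C[...,2]>.041)&(C[...,2]<.05)&(abs(C[...,0]-.486)<.11)&(abs(C[...,1]-.274)<.055)
    t=C[m][:,:2]; yaw=np.radians(8.5);c=np.array([.4798,.2732])
    for it in range(5):
        A=np.array([[np.cos(yaw),-np.sin(yaw)],[np.sin(yaw),np.cos(yaw)]]);l=(t-c)@A
        # blanket arms: bins in x, midline from extreme y
        xs=np.arange(-70,95,8)/1000.;mid=[];wd=[]
        for x in xs:
            k=l[abs(l[:,0]-x)<.005]
            L=k[k[:,1]>.005,1];Rr=k[k[:,1]<-.005,1]
            if len(L)>1 and len(Rr)>1: mid.append((x,(np.median(L)+np.median(Rr))/2));wd.append(np.median(L)-np.median(Rr))
        mid=np.array(mid);p=np.polyfit(mid[:,0],mid[:,1],1)
        c=c+A@np.array([(l[:,0].max()+l[:,0].min())/2-.0063,p[1]]);yaw+=np.arctan(p[0])
    print(n,len(t),np.degrees(yaw),c.round(4),l[:,0].min(),l[:,0].max(),l[:,1].min(),l[:,1].max(),(np.std(mid[:,1]-np.polyval(p,mid[:,0]))),np.round(wd,3))
```

```text
w1 942 7.981887605830017 [0.4801 0.2738] -0.08977223230927735 0.10239674758817399 -0.03712298699300603 0.037426770634242316 0.00023962122903208385 [0.03  0.031 0.033 0.036 0.038 0.041 0.044 0.047 0.047 0.049 0.05  0.051
 0.052 0.054 0.056 0.059 0.059 0.06  0.066 0.07  0.072]
w2 1010 7.9640119559040885 [0.48   0.2742] -0.09034984848417893 0.10294995571682408 -0.037037770476781244 0.037265379022277015 0.000183583667305803 [0.03  0.032 0.034 0.036 0.037 0.04  0.045 0.047 0.047 0.049 0.049 0.051
 0.052 0.054 0.056 0.059 0.059 0.061 0.066 0.07  0.071]
top0 164 8.057036486781511 [0.4803 0.2729] -0.0895070125926433 0.10210701207316147 -0.0382815608189597 0.03681307427690707 0.0005041952276577068 [0.032 0.032 0.035 0.036 0.038 0.041 0.045 0.046 0.048 0.048 0.049 0.052
 0.054 0.055 0.057 0.059 0.059 0.061 0.067 0.072 0.073]
```

Both wrist views and the top view agree on tongs_grip: about (0.480, 0.274), yaw 8.0°, top at 44–45 mm. The 193 x 74.5 mm extent matches the description. Next I'll take two wrist views of the truffle and the box.

Run:
```python
from h import *
q=down(np.radians(97.7))
arm.movep([0.56,-0.15,0.27],q); f=grab('wrist','w3')
arm.servo_line([0.54,-0.20,0.27],max_speed=0.2); g=grab('wrist','w4')
print(readout.read_clock())
save('w34',np.vstack([cv2.resize(x['pixels'],(480,300)) for x in (f,g)]))
for f in (f,g,load('top0')):
    C=cloud(f);P=f['pixels'].astype(int)
    H=(C[...,2]>.066)&(C[...,2]<.105)&(C[...,0]>.55)&(C[...,0]<.70)&(abs(C[...,1]+.03)<.13)&(P.max(2)<110)
    n,l,s,cc=cv2.connectedComponentsWithStats(H.astype(np.uint8))
    for i in range(1,n):
        if s[i,4]<15: continue
        t=C[l==i]; (e,d)=cv2.minEnclosingCircle(t[:,:2].astype(np.float32)*1000)
        k=t[t[:,2]>t[:,2].max()-.006]
        print('ball px',cc[i].round(1),np.round(e,1),round(d*2,1),'top',t[:,2].max().round(4),k[:,:2].mean(0).round(4))
    B=(C[...,2]>.059)&(C[...,2]<.066)&(C[...,0]>.52)&(C[...,0]<.72)&(abs(C[...,1]+.03)<.18)
    t=C[B];print('board',cv2.minAreaRect(t[:,:2].astype(np.float32)*1000),np.median(t[:,2]).round(4))
    B=(C[...,2]>.039)&(C[...,2]<.052)&(abs(C[...,0]-.465)<.1)&(abs(C[...,1]+.258)<.1)
    t=C[B]
    if len(t)>9: print('box',cv2.minAreaRect(t[:,:2].astype(np.float32)*1000),np.median(t[:,2]).round(4))
```

```text
4.3667
ball px [331.9 241.9] [ 630.7 -126. ] 33.8 top 0.0933 [ 0.6298 -0.1261]
ball px [385.7 240.3] [621.6 -60.3] 25.5 top 0.0854 [ 0.6212 -0.0605]
ball px [437.5 241.4] [614.2   3.4] 25.2 top 0.086 [0.6141 0.0028]
ball px [490.9 241.1] [604.7  68.9] 24.4 top 0.0853 [0.6048 0.0672]
board ((620.18701171875, -28.813308715820312), (89.41686248779297, 278.1565246582031), 6.878623962402344) 0.0601
box ((463.75482177734375, -257.4608459472656), (120.74819946289062, 120.64825439453125), 79.90045166015625) 0.0445
ball px [369.6 261.2] [ 630.6 -126.5] 34.1 top 0.0945 [ 0.6301 -0.1264]
ball px [424.1 256.4] [618.9 -60.4] 23.2 top 0.0858 [ 0.6172 -0.0583]
ball px [471.9 260.3] [613.5   2.2] 24.8 top 0.0856 [0.6138 0.0022]
ball px [524.1 259.8] [604.7  68.6] 25.4 top 0.086 [0.6046 0.0671]
board ((619.7537231445312, -28.738800048828125), (90.02831268310547, 278.5377197265625), 6.705567836761475) 0.0601
box ((463.929443359375, -257.4300231933594), (120.48356628417969, 120.79138946533203), 79.80512237548828) 0.0446
ball px [340.2 170.9] [ 630.8 -126.7] 32.6 top 0.0951 [ 0.6324 -0.1273]
ball px [319.1 174.1] [622.9 -61. ] 26.1 top 0.0878 [ 0.6219 -0.0615]
ball px [298.6 176.4] [615.    1.8] 24.4 top 0.0905 [0.616  0.0016]
ball px [277.5 179.6] [604.3  67.8] 23.7 top 0.0899 [0.6057 0.0696]
board ((621.0505981445312, -29.789596557617188), (90.32938385009766, 278.71954345703125), 6.624852657318115) 0.0612
box ((465.27880859375, -257.9521179199219), (119.16399383544922, 120.85599517822266), 79.60785675048828) 0.0449
```

View pics/w34.png

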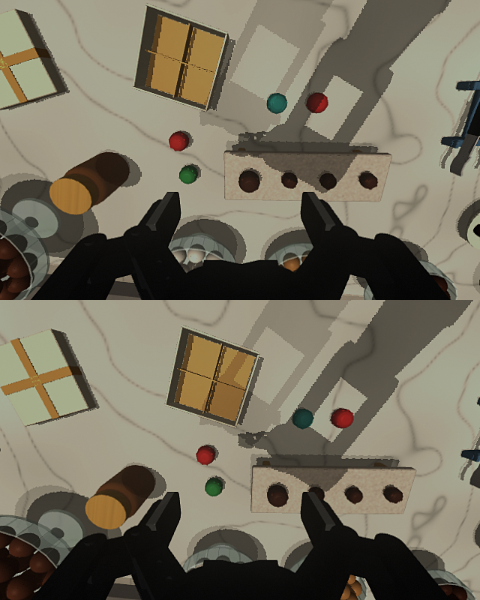

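Run:
```python
from h import *
a,b=load('w3'),load('w4');print('large tri',tri([a,b],[(331.9,241.9),(369.6,261.2)]))
q=down(np.radians(97.97));g=[.480,.274]
arm.movep(g+[0.20],q)
arm.servo_line(g+[0.040],max_speed=0.12)
print('at',readout.read_eef_pos(),readout.read_wrist_force(),readout.read_clock())
for w in (.66,.62,.57):
    arm.gripper_to(w);print(w,readout.read_width(),readout.read_wrist_force().round(2),readout.read_eef_pos().round(4))
print(readout.read_clock())
grab('scene','s1');grab('wrist','w5')
s=load('s1');x=s['pixels'][120:240,320:480];save('s1c',cv2.resize(x,None,fx=4,fy=4))
```

```text
large tri (array([ 0.63154539, -0.12561547,  0.07675385]), [np.float64(3.3034416866761524e-05), np.float64(3.3034416866720135e-05)])
at [0.48069098 0.27430474 0.04100656] [ 0.48272341 -0.24180148  0.07045173] 7.6083
0.66 0.6580090892093251 [-0.54  0.63 -0.78] [0.4801 0.2741 0.0402]
0.62 0.6199203980744652 [-0.46 -0.07  3.05] [0.4803 0.2742 0.0406]
0.57 0.5707432907132011 [-0.33 -0.46  5.68] [0.4808 0.2743 0.0412]
8.45
```

View pics/s1c.png

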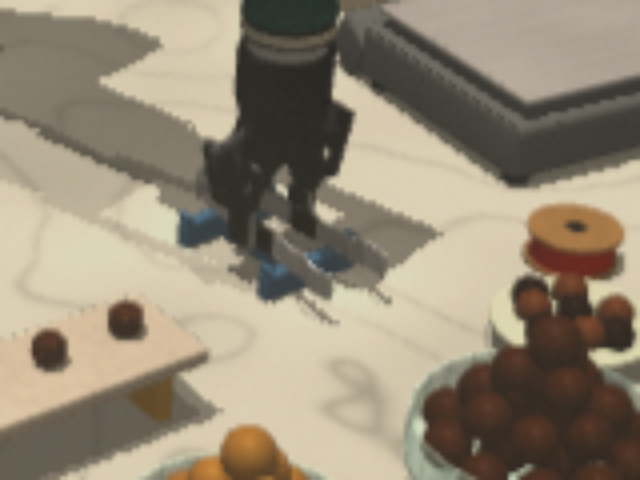

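View pics/w5.png

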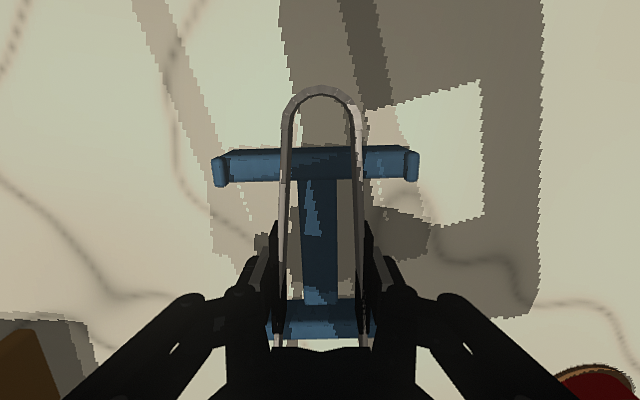

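The tongs are gripped, with the fingers centred on the black grips. I'll lift and check their pose in the hand.

```bash
cat >> h.py <<'E'
def tongcheck(f):
    """tongs points in tool frame from a depth view around the gripper"""
    C=cloud(f);p=f['p'];Rt=R.from_quat(f['q']).as_matrix()
    return (C-p)@Rt
E
python3 - <<'E'
from h import *
arm.servo_line([.480,.274,.075],max_speed=0.06);print(readout.read_width(),readout.read_wrist_force().round(2))
arm.servo_line([.480,.274,.20],max_speed=0.15);print(readout.read_wrist_force().round(2),readout.read_wrist_torque().round(3))
for n in('wrist','scene','top'):
    f=grab(n,n+'6');T=tongcheck(f)
    m=(abs(T[...,0])<.045)&(T[...,1]>-.11)&(T[...,1]<.125)&(T[...,2]>-.03)&(T[...,2]<.045)
    t=T[m];print(n,m.sum())
    for lo in np.arange(-.1,.12,.02):
        k=t[(t[:,1]>lo)&(t[:,1]<lo+.02)]
        if len(k)>3:print(round(lo,2),len(k),'x',k[:,0].min().round(4),k[:,0].max().round(4),'z',k[:,2].min().round(4),np.percentile(k[:,2],[10,50]).round(4),k[:,2].max().round(4))
save('sc6',cv2.resize(load('scene6')['pixels'][60:260,300:480],None,fx=3,fy=3));print(readout.read_clock())
E
```

```text
0.572710278436954 [-0.42 -0.   -0.87]
[-0.17  0.16 -1.78] [-0.035  0.028  0.019]
wrist 11655
-0.1 966 x -0.0156 0.0144 z -0.0048 [-0.0032 -0.0022] 0.0183
-0.08 1147 x -0.0174 0.0165 z -0.0047 [-0.0031 -0.002 ] 0.0183
-0.06 982 x -0.0187 0.0179 z -0.0046 [-0.0031 -0.002 ] 0.017
-0.04 1264 x -0.0242 0.0232 z -0.0044 [-0.0031 -0.0021] 0.0168
-0.02 5262 x -0.045 0.045 z -0.03 [-0.0275 -0.0094] 0.0199
0.0 1451 x -0.0448 0.0442 z -0.0299 [-0.0148 -0.0027] 0.0165
0.02 540 x -0.0256 0.0245 z -0.0039 [-0.0032 -0.0025] 0.0142
0.04 43 x -0.0237 0.0223 z 0.0023 [0.0063 0.0113] 0.0169
scene 596
-0.1 12 x -0.0148 0.0059 z -0.0065 [-0.0048 -0.0024] 0.0087
-0.08 23 x -0.0198 -0.0122 z -0.0054 [-0.0033  0.0051] 0.0145
-0.06 17 x -0.0206 -0.0154 z -0.0029 [-0.0006  0.0063] 0.0129
-0.04 33 x -0.025 0.0223 z -0.0052 [-0.0035  0.003 ] 0.0137
-0.02 77 x -0.0426 0.03 z -0.0299 [-0.023  -0.0027] 0.0189
0.0 156 x -0.0415 0.0427 z -0.0295 [-0.0246 -0.004 ] 0.0179
0.02 62 x -0.0276 0.0264 z -0.0068 [-0.0039  0.0039] 0.015
0.04 60 x -0.0285 0.0299 z -0.0069 [-0.0044  0.0039] 0.0147
0.06 65 x -0.0303 0.0296 z -0.0076 [-0.0052  0.0042] 0.017
0.08 69 x -0.0351 0.031 z -0.0091 [-0.0058  0.0023] 0.0154
0.1 22 x -0.0337 0.0271 z -0.0072 [-0.006   0.0036] 0.0156
top 171
-0.06 18 x -0.0199 -0.0173 z -0.0046 [-0.0041  0.004 ] 0.0157
-0.04 26 x -0.0252 -0.0182 z -0.0055 [-0.0044  0.0012] 0.0175
-0.02 43 x -0.0419 -0.0198 z -0.03 [-0.0268 -0.002 ] 0.0191
0.0 4 x -0.0403 -0.0322 z -0.0293 [-0.0293 -0.029 ] -0.0286
0.02 16 x -0.0266 -0.0218 z -0.0052 [-0.0029  0.0026] 0.0183
0.04 13 x -0.0275 -0.0255 z -0.0044 [-0.0018  0.0013] 0.0099
0.06 22 x -0.0315 -0.0246 z -0.0073 [-0.0044 -0.0001] 0.017
0.08 21 x -0.0332 0.026 z -0.0084 [-0.0054 -0.0012] 0.0171
0.1 6 x -0.0302 0.0248 z -0.0044 [-0.0029  0.0028] 0.0138
10.4167
```

View pics/sc6.png

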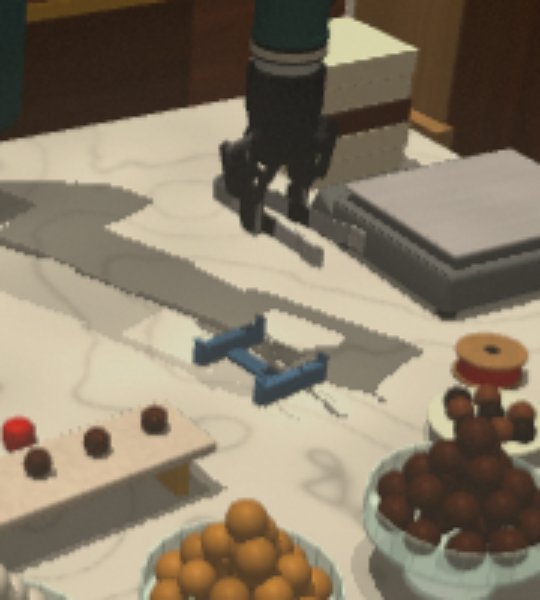

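View pics/top6.png

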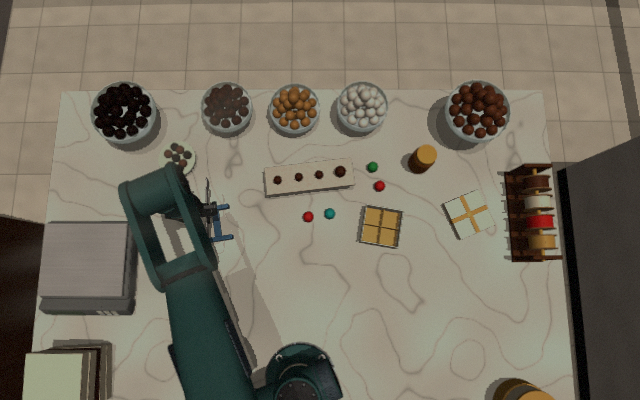

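Lifted: the tongs hang level in the hand, with their top edge about 3 mm behind the TCP along its whole length. The rest is still in place and now empty. I'll get the exact fore-aft offset, then move over the truffle.

Run:
```python
from h import *
for n in ('wrist6','scene6','top6'):
    T=tongcheck(load(n));m=(abs(T[...,0])<.045)&(abs(T[...,1])<.13)&(T[...,2]>-.012)&(T[...,2]<.03);t=T[m]
    print(n,t[:,1].min().round(4),t[:,1].max().round(4))
b=np.radians(6.8);q=down(b+np.pi/2);tr=np.array([.6307,-.1262]);ax=np.array([np.cos(b),np.sin(b)])
g=tr-.085*ax
arm.movep([g[0],g[1],.20],q);print(readout.read_eef_pos(),readout.read_clock())
for n in('wrist','scene','top'):
    f=grab(n,n+'7');T=tongcheck(f)
    m=(abs(T[...,0])<.05)&(T[...,1]>.03)&(T[...,1]<.125)&(T[...,2]>-.02)&(T[...,2]<.045);t=T[m]
    if len(t)<8: continue
    print(n,t[:,1].max().round(4),t[:,0].min().round(4),t[:,0].max().round(4),np.percentile(t[:,2],[2,50,98]).round(4))
save('sc7',cv2.resize(load('scene7')['pixels'][100:280,240:420],None,fx=3.3,fy=3.3));
save('tp7',cv2.resize(load('top7')['pixels'][130:260,240:420],None,fx=4,fy=4))
```

```text
wrist6 -0.0907 0.0532
scene6 -0.0918 0.1059
top6 -0.0621 0.1034
[ 0.54649203 -0.13518059  0.20001348] 11.95
wrist 0.0533 -0.0248 0.0236 [-0.0036 -0.002   0.0149]
scene 0.1066 -0.0325 0.0298 [-0.0069  0.0031  0.0149]
top 0.0581 0.0226 0.0242 [-0.008  -0.0001  0.0113]
```

View pics/sc7.png

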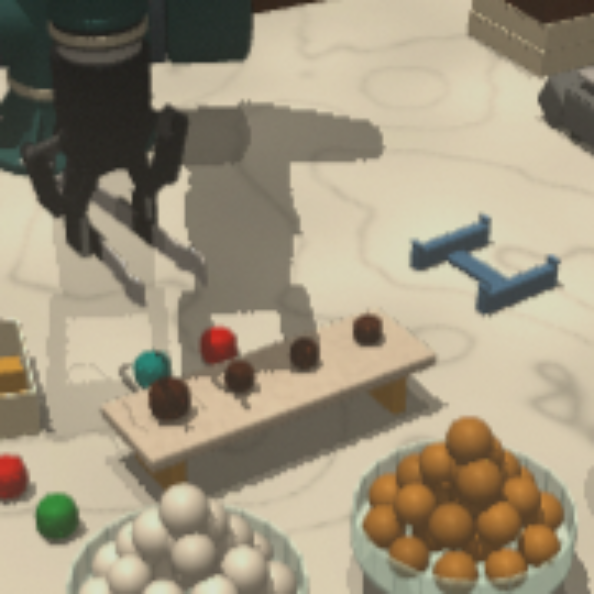

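View pics/tp7.png

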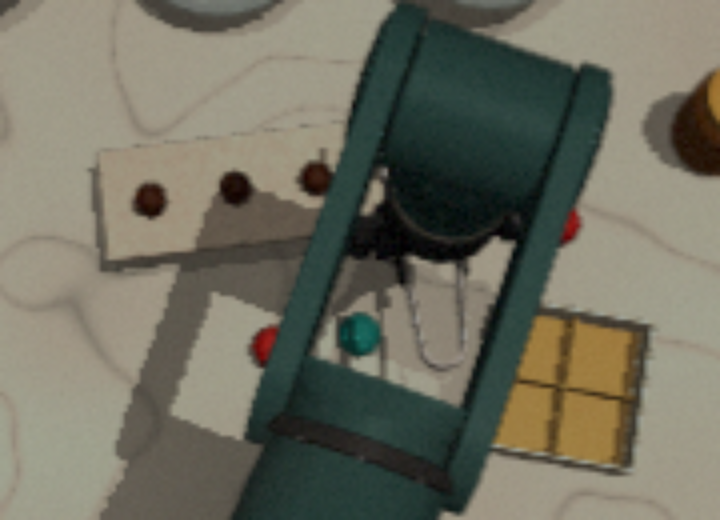

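The tongs are centred and level over the truffle with jaws open (bow at tool y −91 mm, tips at about +104 mm, as nominal). The jaw centre sits 7 mm below the TCP. I'll descend around the truffle and look before closing.

Run:
```python
from h import *
b=np.radians(6.8);tr=np.array([.6307,-.1262]);g=tr-.085*np.array([np.cos(b),np.sin(b)])
arm.servo_line([g[0],g[1],.120],max_speed=0.12)
arm.servo_line([g[0],g[1],.084],max_speed=0.05)
print(readout.read_eef_pos(),readout.read_wrist_force().round(2),readout.read_width(),readout.read_clock())
for n in('scene','wrist','top'): grab(n,n+'8')
save('sc8',cv2.resize(load('scene8')['pixels'][170:260,260:380],None,fx=6,fy=6,interpolation=cv2.INTER_CUBIC))
```

```text
[ 0.54653142 -0.13634286  0.0842499 ] [ 0.37  0.1  -0.12] 0.5714258709771399 13.7833
```

View pics/sc8.png

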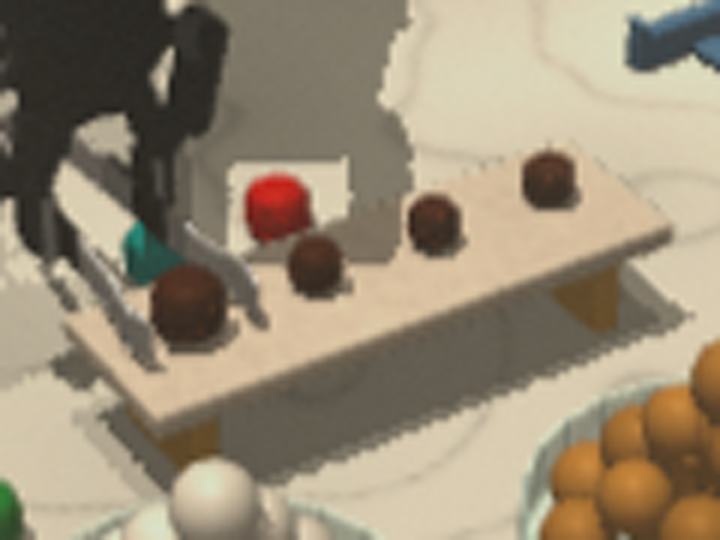

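View pics/wrist8.png

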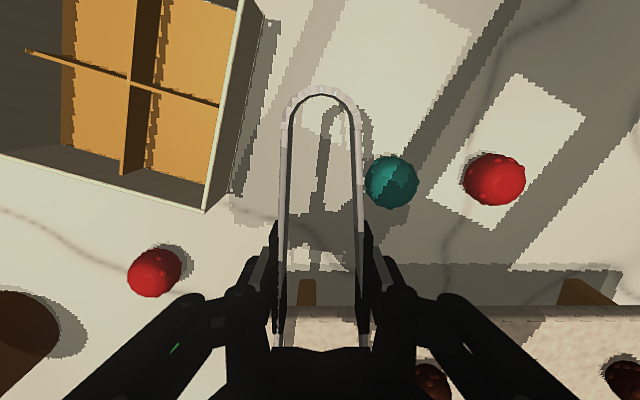

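The jaws stand on either side of the large truffle, clear of its neighbour and of the board. Now I'll close in small steps and watch width and force.

Run:
```python
from h import *
for w in (.52,.48,.46,.45,.44,.43):
    arm.gripper_to(w);x=readout.read_width();print(w,round(x,4),round(x*85,2),readout.read_wrist_force().round(2),readout.read_eef_pos().round(4))
    if x-w>.008: break
print(readout.read_clock())
grab('scene','scene9');save('sc9',cv2.resize(load('scene9')['pixels'][170:260,260:380],None,fx=6,fy=6,interpolation=cv2.INTER_CUBIC))
```

```text
0.52 0.5283 44.9 [ 0.05 -1.14 -0.88] [ 0.5464 -0.1363  0.0843]
14.15
```

View pics/sc9.png

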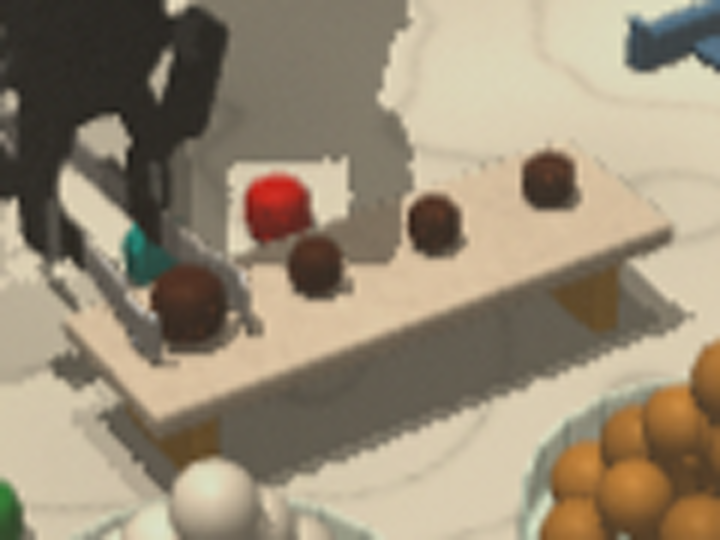

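The 0.52 step stopped at 0.528, and the jaws have not reached the truffle yet; that is just the spring. I'll continue.

Run:
```python
from h import *
p=None
for w in (.50,.48,.46,.45,.44,.43,.42,.41,.40):
    arm.gripper_to(w);arm.dwell(.1);x=readout.read_width();print(w,round(x,4),round(x*85,2),readout.read_wrist_force().round(2),readout.read_eef_pos().round(4))
    if x-w>.03 or (p and p-x<.002): break
    p=x
print(readout.read_clock())
grab('scene','scene10');save('sc10',cv2.resize(load('scene10')['pixels'][170:260,260:380],None,fx=6,fy=6,interpolation=cv2.INTER_CUBIC))
```

```text
0.5 0.503 42.76 [ 0.15  0.19 -0.4 ] [ 0.5463 -0.1363  0.084 ]
0.48 0.4823 41.0 [ 0.22  0.23 -1.45] [ 0.5463 -0.1363  0.084 ]
0.46 0.4632 39.37 [ 0.4   0.31 -0.29] [ 0.5463 -0.1363  0.084 ]
0.45 0.4528 38.49 [ 0.02 -0.62 -0.87] [ 0.5463 -0.1363  0.0841]
0.44 0.446 37.91 [-0.5   0.72 -1.72] [ 0.5463 -0.1363  0.084 ]
0.43 0.4408 37.47 [ 0.72 -0.03 -0.52] [ 0.5463 -0.1363  0.084 ]
0.42 0.4312 36.65 [-0.13  0.75 -0.62] [ 0.5463 -0.1363  0.084 ]
0.41 0.4364 37.1 [-0.9   0.41 -0.03] [ 0.5463 -0.1363  0.084 ]
16.7333
```

View pics/sc10.png

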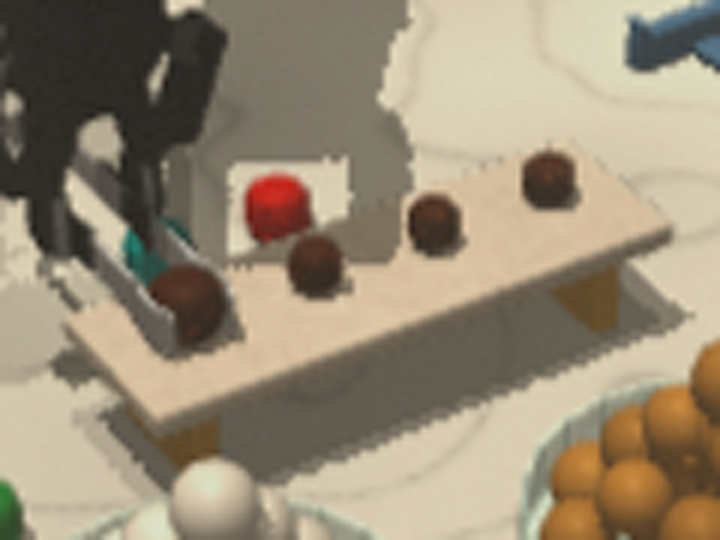

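The width has stalled at about 37 mm while commanded to 35, so the jaws are closed on the truffle. I'll lift slowly and check.

Run:
```python
from h import *
p=readout.read_eef_pos()
arm.servo_line([.5463,-.1363,.110],max_speed=0.04);print(readout.read_width(),readout.read_wrist_force().round(2))
arm.servo_line([.5463,-.1363,.178],max_speed=0.08);print(readout.read_width(),readout.read_wrist_force().round(2),readout.read_clock())
grab('scene','scene11');save('sc11',cv2.resize(load('scene11')['pixels'][110:270,220:420],None,fx=4,fy=4,interpolation=cv2.INTER_CUBIC)[:600])
b=np.radians(6.8)
for s in np.radians([6.8,-10,-30]):
  g=np.array([.4638,-.2574])-.085*np.array([np.cos(s),np.sin(s)])
  print(arm.inverse_kinematics([g[0],g[1],.178],down(s+np.pi/2)))
```

```text
0.43635752309042186 [ 0.35  0.35 -1.64]
0.4341703494232753 [ 0.5  -0.63 -0.85] 18.5833
[-7.36288907e-01 -7.61857566e-02  1.69080210e+00 -4.44089210e-16
  1.52697631e+00 -2.42576762e+00]
[-6.94006390e-01 -1.06767640e-01  1.71885039e+00 -4.44089210e-16
  1.52950990e+00 -2.09026979e+00]
[-6.30832810e-01 -1.19510784e-01  1.73028935e+00 -4.44089210e-16
  1.53081409e+00 -1.67803036e+00]
```

View pics/sc11.png

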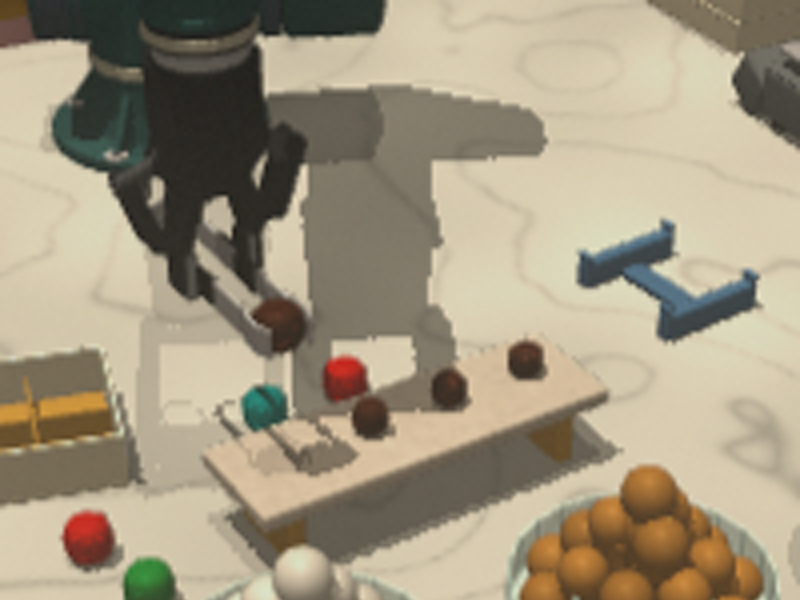

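The truffle came out of the row in the tongs, the small ones are undisturbed, and the rest is in place. I'll carry it to the box slowly.

Run:
```python
from h import *
s=np.radians(-10);g=np.array([.4638,-.2574])-.085*np.array([np.cos(s),np.sin(s)])
arm.servo_line([g[0],g[1],.180],rotation=down(s+np.pi/2),max_speed=0.08)
arm.dwell(.3)
print(readout.read_eef_pos(),readout.read_width(),readout.read_clock())
for n in('wrist','scene','top'):
    f=grab(n,n+'12');C=cloud(f);P=f['pixels'].astype(int)
    m=(abs(C[...,0]-.4638)<.05)&(abs(C[...,1]+.2574)<.05)&(C[...,2]>.13)&(C[...,2]<.2);br=m&(P[...,0]>P[...,2]+12)
    for k in (m,br):
        t=C[k]
        if len(t)>5:print(n,len(t),t.min(0).round(4),t.max(0).round(4),np.median(t,0).round(4))
save('sc12',cv2.resize(load('scene12')['pixels'][110:270,170:370],None,fx=4,fy=4,interpolation=cv2.INTER_CUBIC)[:600])
```

```text
[ 0.38013385 -0.2425756   0.17999039] 0.4333962100856512 21.55
wrist 155 [ 0.414  -0.2672  0.1614] [ 0.4348 -0.2327  0.1824] [ 0.4191 -0.2369  0.1745]
wrist 17 [ 0.414  -0.2664  0.1614] [ 0.427  -0.234   0.1811] [ 0.4201 -0.2642  0.1801]
scene 194 [ 0.4178 -0.2788  0.1594] [ 0.4876 -0.2341  0.1903] [ 0.4756 -0.26    0.1814]
scene 191 [ 0.4178 -0.2788  0.1594] [ 0.4876 -0.2347  0.1903] [ 0.4757 -0.2599  0.1814]
top 95 [ 0.4396 -0.2683  0.1613] [ 0.4838 -0.2385  0.191 ] [ 0.4668 -0.2471  0.1823]
top 78 [ 0.4441 -0.2683  0.1613] [ 0.4838 -0.2397  0.191 ] [ 0.4685 -0.2487  0.1832]
```

View pics/sc12.png

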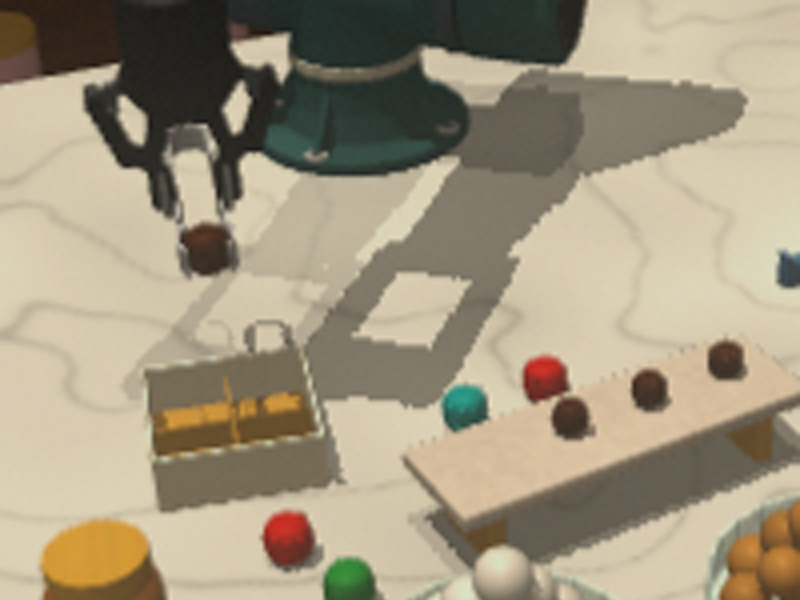

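View pics/top12.png

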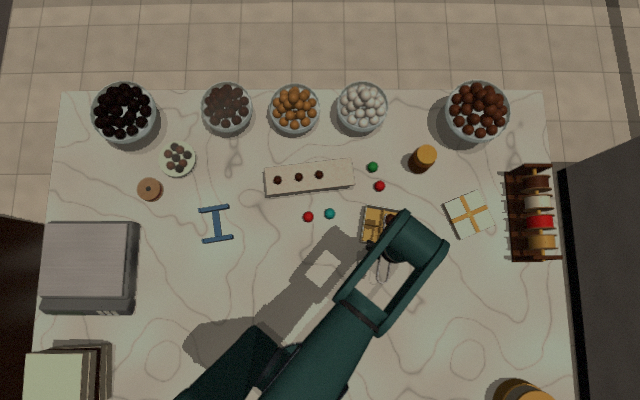

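The truffle is held at about (0.467, −0.258) with its top at 0.190 m. That puts its underside about 113 mm above the rim and 3–6 mm from the box centre. Everything else looks unmoved, so I'm handing in.

Run:
```python
from h import *
arm.close_job();print(readout.read_clock(),readout.read_width())
```

```text
the job is handed in; nothing more can be done
the job is handed in; nothing more can be done
```

I took the tongs from their rest and closed them on the large truffle, the one at the right end of the row. I lifted it out and handed the job in at about 21.6 s, with the closed tongs still holding it above the gift box.

**Hold:** The grip width stayed at about 37 mm from closing through lift and carry, so the truffle did not slip. The squeeze on it was not measured. I stopped closing shortly after contact, and even the gripper's full 60 N should give roughly 25 N per jaw.

**Position:** The truffle's top is at 0.190 m, so its underside is about 113 mm above the box rim. It sits roughly 3–6 mm from the box centre, towards +x. The cameras' readings differed by a few millimetres, so I left that uncorrected.

**Surroundings:** In the last pictures the three small truffles, the rest, the box and the bystanders look where they were at the start.

**Disagreements:** One early closing step stopped 0.008 (about 0.7 mm) short of its command before reaching the truffle, which I put down to the tongs' spring. No other check failed.

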